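# Set the rinse elbow on the parts washer

## Robot

A 6-joint arm with a two-finger parallel gripper is mounted at the origin on the work surface. World frame = base frame: x ahead of the robot, y to its left, z up, the work surface at z = 0. Lengths are in mm, angles in rad, forces in N, time in s.
With the tool pointing down it reaches from about 325 to 775 mm from the base axis. Payload 9.3 kg.
Tool frame: the origin (TCP) lies midway between the tips of the shut fingers; the grasp point (between the pads) lies 19 mm behind it; z points along the fingers, y is the line along which they close (so a half turn about z gives the same grasp; the last joint's range is limited). The gripper opens to 85 mm and grips with 20 to 120 N. Pads are 22 mm wide; open, the fingers measure 114 mm over their backs; the gripper's body (76 mm by 85 mm) begins 54 mm behind the grasp point. The pads swing forward as they close: fully open they stand 13 mm farther back than shut.
Start: joints at [-1.388, 0.259, 0.021, 1.334, 0, 1.418], TCP at [181.232, -519.28, 231.279] pointing down, gripper open.
Joint ranges: [-3.04, 3.04], [-0.91, 1.82], [-1.04, 1.36], [-1.92, 1.95], [-1.52, 1.45], [-3.14, 3.14]. Speed limits (rad/s): [2.22, 2.22, 2.79, 3.14, 3.14, 3.14].

## Interface

Orientations are given as [roll, pitch, yaw] about the fixed x, y, z axes, in that order (R = Rz(yaw) Ry(pitch) Rx(roll)).
In Python, from cell import telemetry, optics, ticket gives the robot as it stands. The module is installed in compiled form; this text tells all that it offers.
- The arm moves only by the tool play_rows, never from a script. Its argument "increments" is a list of rows, each a list of 3 entries, a list of its own where there are three numbers: the gripper command: -1 is shut, 1 is fully open, values between are in proportion, then the shift along the tool's x, y, z in m, then the turn, a rotation vector about the tool's x, y, z in degrees. A call has 1 to 12 rows; each row shifts and turns the commanded pose from where the row before left it, along the tool's axes as they then stand; what a row does not reach is not made up. A row lasts 1/10 s, in which the tool goes at most 50 mm and 8.59 degrees, less where a joint would pass 70% of its speed; a pose out of reach is approached as far as the arm can. A call is refused whole if a number of a shift passes 0.05 or a number of a turn 8.59, either way. A call with a gripper value outside its range is refused whole. The fingers move at their own pace and stop on an object; "squeeze" is the grip in N (left out, the last holds). Time passes only in rows, so rows that do not move let the fingers close. It gives the time, the measured TCP pose, the force, the opening and the grip force at its end, in the units of the state.
- telemetry.observe(): the state, without advancing time (a new reading comes with each control period).
- optics.get_image(name): name is "scene" or "top" or "wrist"; returns the picture (384x512x3 uint8, blue, green, red); there is no depth.
- optics.camera_params(name): a dict with "fov_y" (degrees; the focal length in pixels is half the picture's height over the tangent of half this angle, whatever the lens; pixels are square), "cx", "cy" (the principal point, pixels), "k1" (the pictures are not rectified: a ray, as slopes to the right and down, at radius r is drawn at 1 + k1 r^2 times it, then the intrinsics apply), "extrinsics" (4x4, takes a point from camera to world coordinates); the wrist camera has in their place "tool_from_camera" (4x4, takes a point from camera to tool coordinates, whose origin is the TCP and whose axes are the flange's). Camera axes: x right, y down, z forward; pixel columns grow to the right and rows downward; lengths in mm; the calibration is good to about 2 mm. A picture is of the moment at which its call begins: read the wrist's pose just before it. camera_params takes no time and is no camera call.
- ticket.finish_job(): hands the job in; it is judged then, once.
The state is a dict: "t": time; "qpos": joint angles; "dq": joint speeds; "effort": joint torques, N m; "eef_pos": TCP position; "ee_rot": TCP orientation; "wrist_force": force on the tool from outside, world axes, zero at the start; "ft_torque": the same for the moment, N m; "grip_width": finger opening in mm; "gripper_force": force on a finger pad.
Only numpy, scipy, OpenCV 4.12 (cv2) and the standard library are available. Lean on these libraries where they do the work, as an engineer would, in place of code of your own. Each camera call takes 0.05 s, during which the arm holds its last target. There are 200 camera calls.

## Task

On the bicycle shop's parts washer, first slide the splash screen all the way down by its orange handle; with it down, screw the brass rinse elbow further onto its thread, clockwise seen from above, and stop when its outlet points along the red arrow, without running past it. Then let go and slide the splash screen up to the top again, leaving the elbow on the arrow. Leave the bottle, the tin and the mug where they stand.

Things in the scene. Friction and masses are not known exactly. Their poses are not given: they have to be found in the camera images.
- station: fixed washing station: steel drip tray (270 x 420 mm, floor 6 mm thick, rims 16 mm high) and in it a round blue rinse block (radius 72 mm, top 58 mm above the table). Origin on the table, exactly under the vertical axis of the block and of the elbow's thread; its x axis points from the splash screen to the elbow, square to the screen; y along the screen; z up.
- screen_frame (a point): centre of the foot of the fixed frame that carries the sliding splash screen, on the station's -x side, 97 mm from the thread axis; axes parallel to the station's. Two guide posts (26 x 14 mm, top 100 mm above the table) at y +-146 mm and a fixed grey pane 4 mm thick, 280 mm wide, top at 82 mm, 7 mm on the outer (-x) side of this point.
- guard (a joint): height of the sliding splash screen above its lowest position, in m: 0 all the way down, 0.12 all the way up at its stop. It slides vertically and stays where it is left (friction 6.5 N, mass 0.35 kg: about 10 N to lift it, 3 N to push it down). Raised, it stands in the way of a gripper working on the elbow.
- guard_handle (a point): centre of the orange bar handle on the clear sliding screen: bar 14 mm thick (station's x), 100 mm long (y), 16 mm high, on two 8 mm posts at y +-42 mm, 16 mm above the screen's top rail (9 mm thick, 276 mm long). Height of its centre 123 mm with the screen down, 243 mm up; 95 mm from the thread axis on the -x side. Axes parallel to the station's.
- elbow (a joint): angle of the elbow on its thread in rad, growing as it is screwed on (clockwise seen from above); it sinks 4 mm per full turn. It can turn freely from -0.1 to 5.2 with a friction of 0.12 N m and stays where it is left. It starts between 0 and 1.
- elbow_head (a point): centre of the top face of the elbow's grip: an upright knurled steel cylinder, 30 mm in diameter, 31 mm high from this face down to the outlet pipe, on the thread axis; about 140 mm above the table. It can be gripped across in any direction, from above. Turns with the elbow: its x axis points along the outlet.
- elbow_outlet (a point): centre of the mouth of the elbow's horizontal brass outlet pipe, 50 mm from the thread axis and 42 mm below the top of the head; pipe 18 to 21 mm in diameter. Its x axis points outwards along the pipe. The lower body of the elbow is 31 mm in diameter.
- mark: white disc (radius 70 mm, 1.5 mm thick, on top of the rinse block) with a red arrow printed from about 31 to 68 mm off its centre. Origin on the thread axis; its x axis points along the arrow, outwards. The outlet must point along this axis. From its start the elbow has 2.1 to 4.1 rad to go clockwise.
- riser: fixed upright copper pipe, 20 mm in diameter with a 26 mm brass cap, standing in the tray about 105 mm from the thread axis on the station's -y side, top 212 mm above the tray floor: it can stand in the way of a gripper working on the elbow. Origin at its foot, on the pipe's axis.
- degreaser: loose green bottle with black cap, 52 mm in diameter, about 145 mm high, standing in the tray on the station's +y side; not to be disturbed. Origin at the centre of its underside.
- grease_tin: loose blue tin, 64 mm in diameter, about 55 mm high, standing on the table beyond the tray; not to be disturbed. Origin at the centre of its underside.
- mug: loose white mug, 74 mm in diameter, 80 mm high, with a handle, standing on the table; not to be disturbed. Origin at the centre of its underside.

How it is judged:
By the outcome, as a careful person would: the job done as asked, in the order asked, and still so for the second after the job is handed in, with the robot touching nothing.
It also fails if it takes over 72 s, if anything falls off the work surface, if the arm or the gripper's body presses on something with over 40 N, if the wrist force passes 120 N, or if a joint passes its speed limit or range.

## Working session

There is one attempt and no reset: what is moved stays moved. The work goes in short steps, Python scripts to look and compute and a tool call to move; the robot and the scene stay as the last step left them, time stands still between calls to the robot, and variables do not carry over. Pictures are saved under pics/ and viewed, at most 10 in all, crops included, and the job is handed in when it is done.

Besides the shell and the picture viewer there is one more tool, called after "Call:" by a JSON object that holds its "name" and its "arguments". play_rows: Moves the arm, as the interface text tells. Its arguments: {"type":"object","properties":{"increments":{"type":"array"},"squeeze":{"type":"number"}},"required":["increments"]}

```bash
mkdir -p pics; cat > h.py <<'E'
import numpy as np, cv2
from cell import telemetry, optics, ticket
def grab(n,f=None):
    s=telemetry.observe(); im=optics.get_image(n); p=optics.camera_params(n)
    if f: cv2.imwrite('pics/'+f,im)
    return im,p,s
E
python3 - <<'E'
from h import *
a,p,s=grab('scene','s0.png');b,q,_=grab('top','t0.png')
print(p);print(q);print(optics.camera_params('wrist'));print(s)
cv2.imwrite('pics/st0.png',cv2.resize(np.vstack([a,b]),(800,1200))[:600]) if 0 else None
E
```

```text
{'fov_y': 45.66005065162953, 'cx': 253.6693900168651, 'cy': 190.95640610698368, 'k1': 0.028871479765875493, 'extrinsics': array([[ 8.63413294e-01,  4.33099982e-01, -2.58731307e-01,
         9.43537204e+02],
       [ 5.04460243e-01, -7.47379596e-01,  4.32369752e-01,
        -3.56078443e+02],
       [-6.11116801e-03, -5.03833450e-01, -8.63779201e-01,
         1.16978692e+03],
       [ 0.00000000e+00,  0.00000000e+00,  0.00000000e+00,
         1.00000000e+00]])}
{'fov_y': 56.19949315062901, 'cx': 261.33729447260424, 'cy': 188.58151813428967, 'k1': -0.10333136438534793, 'extrinsics': array([[ 4.99252468e-04, -9.98447281e-01,  5.57025901e-02,
         5.50739200e+02],
       [-9.99998913e-01, -5.75769729e-04, -1.35763515e-03,
         1.68761142e+02],
       [ 1.38759899e-03, -5.57018518e-02, -9.98446482e-01,
         1.03324983e+03],
       [ 0.00000000e+00,  0.00000000e+00,  0.00000000e+00,
         1.00000000e+00]])}
{'fov_y': 64.01201050240358, 'cx': 255.24264065488418, 'cy': 191.89812928522832, 'k1': 0.024875287225134712, 'tool_from_camera': array([[-1.23171057e-04, -9.62578894e-01, 
[... 302 characters left out ...]
t': 0.0, 'qpos': array([-1.38761017e+00,  2.59132434e-01,  2.07718208e-02,  1.33369890e+00,
        1.23680378e-05,  1.41820391e+00]), 'dq': array([-9.92000934e-04,  5.18598301e-05,  3.81622791e-04, -1.09267706e-03,
       -1.74660928e-03, -3.14180471e-04]), 'effort': array([-3.49297261e-04, -5.55643272e+01,  3.44526279e+01,  1.37595541e-02,
       -2.28939189e-04,  6.88834206e-06]), 'eef_pos': array([ 181.17863043, -519.00430129,  230.70259473]), 'ee_rot': array([-3.14034603e+00, -2.04229561e-04,  3.35778442e-01]), 'wrist_force': array([ 0.14507583,  0.46809287, -0.33831713]), 'ft_torque': array([-0.01789993,  0.04285525,  0.00444313]), 'gripper_force': 0.0, 'grip_width': 85.98614706750256}
```

View pics/s0.png

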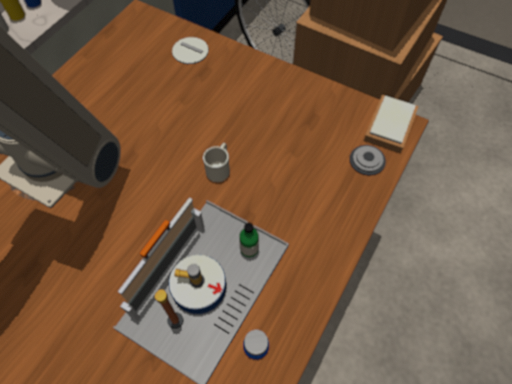

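View pics/t0.png

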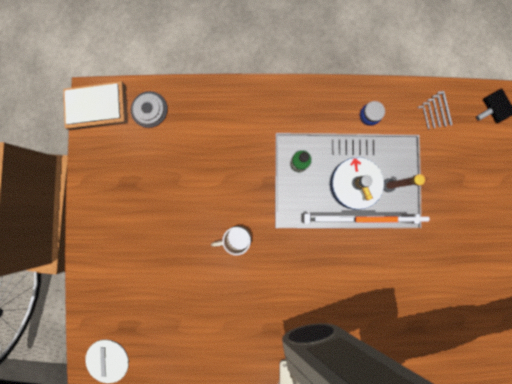

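The scene picture shows the screen raised (orange handle at about (155,238)), the elbow at (195,275) with its outlet to the left, and the red arrow at (215,289). In the top picture the disc is at (358,183), the handle at about (377,219), the arrow at (356,164), the outlet at (367,194) and the riser cap at (419,180).

```bash
cat >> h.py <<'E'
def ray(p,uv,s=None):
    f=192/np.tan(np.radians(p['fov_y']/2)); d=np.array([(uv[0]-p['cx'])/f,(uv[1]-p['cy'])/f])
    u=d.copy()
    for _ in range(20): u=d/(1+p['k1']*(u@u))
    if 'extrinsics' in p: T=p['extrinsics']
    else:
        from scipy.spatial.transform import Rotation as R
        W=np.eye(4);W[:3,:3]=R.from_euler('xyz',s['ee_rot']).as_matrix();W[:3,3]=s['eef_pos'];T=W@p['tool_from_camera']
    return T[:3,3],T[:3,:3]@np.array([u[0],u[1],1.])
def onz(p,uv,z,s=None):
    o,d=ray(p,uv,s); return o+d*(z-o[2])/d[2]
def tri(*rs):
    A=0;b=0
    for o,d in rs:
        d=d/np.linalg.norm(d);M=np.eye(3)-np.outer(d,d);A=A+M;b=b+M@o
    return np.linalg.solve(A,b)
def blobs(im,lo,hi,amin=8,box=None):
    h=cv2.cvtColor(im,cv2.COLOR_BGR2HSV);m=cv2.inRange(h,np.array(lo),np.array(hi))
    if box: k=np.zeros_like(m);x0,y0,x1,y1=box;k[y0:y1,x0:x1]=255;m&=k
    n,l,st,c=cv2.connectedComponentsWithStats(m)
    return m,[(c[i].round(1).tolist(),st[i].tolist()) for i in np.argsort(-st[:,4]) if i and st[i,4]>=amin]
E
python3 - <<'E'
from h import *
a=cv2.imread('pics/s0.png');b=cv2.imread('pics/t0.png');p=optics.camera_params('scene');q=optics.camera_params('top')
for n,im,box in(('s',a,(110,190,290,350)),('t',b,(270,125,435,232))):
  for c,lo,hi in(('orange',(5,190,120),(15,255,255)),('red',(0,120,100),(4,255,255)),('red2',(172,120,100),(180,255,255)),('yellow',(17,120,80),(30,255,255)),('white',(0,0,190),(180,40,255)),('green',(45,100,30),(85,255,255))):
    print(n,c,blobs(im,lo,hi,8,box)[1][:4])
cv2.imwrite('pics/c0.png',np.hstack([cv2.resize(a[200:340,110:260],(400,373),interpolation=2),cv2.resize(b[125:235,300:435],(400,326),interpolation=2)[:373] if 0 else cv2.resize(b[120:260,300:450],(400,373),interpolation=2)]))
E
```

```text
s orange [([153.8, 237.5], [139, 220, 30, 36, 261])]
s red [([215.4, 287.9], [208, 283, 13, 11, 66])]
s red2 []
s yellow [([160.5, 295.4], [155, 289, 12, 13, 117]), ([181.3, 273.4], [175, 269, 14, 9, 82])]
s white [([197.7, 283.0], [171, 257, 52, 50, 1260]), ([131.1, 276.3], [120, 262, 23, 30, 43]), ([125.3, 306.1], [123, 304, 6, 6, 18])]
s green [([248.6, 237.9], [240, 229, 18, 18, 246])]
t orange [([377.0, 218.9], [356, 217, 41, 4, 132])]
t red [([355.3, 163.2], [351, 159, 9, 12, 43])]
t red2 []
t yellow [([418.7, 179.5], [413, 174, 12, 11, 105]), ([366.5, 192.8], [362, 187, 10, 13, 72])]
t white [([334.7, 182.5], [276, 136, 140, 92, 8432]), ([413.9, 218.7], [399, 214, 30, 10, 151])]
t green [([299.7, 161.4], [293, 152, 17, 17, 147])]
```

View pics/c0.png

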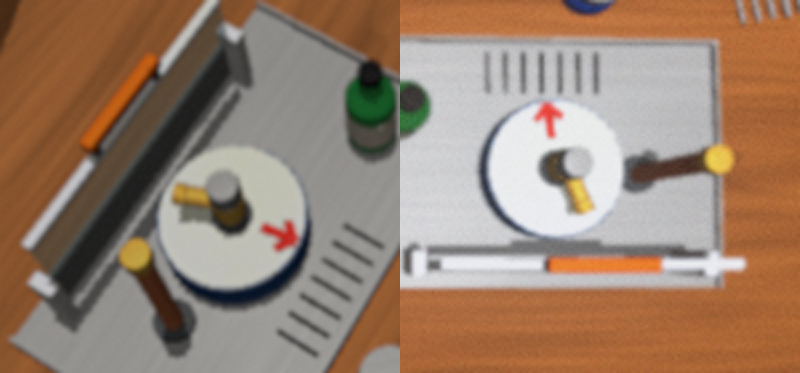

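The crop shows the head top at scene (194,270) and top (366,181), the arrow pointing along image-up in the top view, and the outlet pointing towards the screen and slightly to the right.

```bash
python3 - <<'E'
from h import *
a=cv2.imread('pics/s0.png');b=cv2.imread('pics/t0.png');p=optics.camera_params('scene');q=optics.camera_params('top')
def hull(im,lo,hi,box):
    m,bl=blobs(im,lo,hi,8,box);m=cv2.morphologyEx(m,cv2.MORPH_OPEN,np.ones((3,3)))
    c=max(cv2.findContours(m,0,2)[0],key=cv2.contourArea);return cv2.convexHull(c)
es=cv2.fitEllipse(hull(a,(0,0,190),(180,45,255),(165,250,230,320)))
et=cv2.fitEllipse(hull(b,(0,0,215),(180,25,255),(326,150,392,212)))
print('disc',es,et,onz(p,es[0],59.5),onz(q,et[0],59.5))
H=tri(ray(p,(153.8,237.5)),ray(q,(377,218.9)));print('handle',H)
C=tri(ray(p,(160.5,295.4)),ray(q,(418.7,179.5)));print('cap',C)
m,_=blobs(b,(5,190,120),(15,255,255),8,(270,125,435,232));ys,xs=np.nonzero(m)
v=cv2.fitLine(np.stack([xs,ys],1).astype(np.float32),2,0,.01,.01).ravel()
P1,P2=onz(q,v[2:]-20*v[:2],248),onz(q,v[2:]+20*v[:2],248);d=P1-P2;print('yaw bar top',np.degrees(np.arctan2(-d[0],d[1])))
m,_=blobs(a,(5,190,120),(15,255,255),8,(110,190,290,350));ys,xs=np.nonzero(m)
v=cv2.fitLine(np.stack([xs,ys],1).astype(np.float32),2,0,.01,.01).ravel()
P1,P2=onz(p,v[2:]-15*v[:2],248),onz(p,v[2:]+15*v[:2],248);d=P1-P2;d*=np.sign(d[1]);print('yaw bar sc',np.degrees(np.arctan2(-d[0],d[1])),np.linalg.norm(d))
print('head',tri(ray(p,(194,270)),ray(q,(366,181))))
O=tri(ray(p,(181.3,273.4)),ray(q,(366.5,192.8)));print('outlet mid',O)
print('arrow',onz(p,(215.4,287.9),59.5),onz(q,(355.3,163.2),59.5))
print('bottle',onz(q,(299.7,161.4),100), 'mug',onz(q,(237,238),80))
E
```

```text
disc ((190.87196350097656, 290.9848327636719), (27.53972816467285, 45.33516311645508), 113.28216552734375) ((358.44903564453125, 182.8403778076172), (49.55360412597656, 50.606224060058594), 155.84738159179688) [ 621.16200002 -128.54738526   59.5       ] [620.95319906 -98.31680559  59.5       ]
handle [525.0858852  -98.59787011 217.30940381]
cap [ 616.7774716  -200.18045322  214.96054535]
yaw bar top 0.432175649326622
yaw bar sc -0.3471084416796066 66.52592402095186
head [620.23436289 -97.50764417 133.77126246]
outlet mid [ 589.67527306 -110.28529714   99.12781328]
arrow [669.85618735 -91.17360451  59.5       ] [674.99549121 -90.46392502  59.5       ]
bottle [674.06410219  67.19289214 100.        ] mug [473.16539571 231.67489288  80.        ]
```

Call:
{"name": "play_rows", "arguments": {"increments": [[1,[0,0,-0.045],[0,0,0]],[1,[0,0,-0.045],[0,0,0]],[1,[0.042,-0.0258,0],[0,0,0]],[1,[0.042,-0.0258,0],[0,0,0]],[1,[0.042,-0.0258,0],[0,0,0]],[1,[0.042,-0.0258,0],[0,0,0]],[1,[0.042,-0.0258,0],[0,0,0]],[1,[0.042,-0.0258,0],[0,0,0]],[1,[0.042,-0.0258,0],[0,0,0]],[1,[0.042,-0.0258,0],[0,0,0]],[1,[0.042,-0.0258,0],[0,0,0]],[1,[0.042,-0.0258,0],[0,0,0]]]}}

```text
t: 1.3
eef_pos: [493.6, -135.4, 321.2]
ee_rot: [-3.142, 0.0, 0.336]
wrist_force: [0.4, -1.0, -0.5]
grip_width: 85.4
gripper_force: 0.0
```

Call:
{"name": "play_rows", "arguments": {"increments": [[1,[0.042,-0.0258,0],[0,0,0]],[1,[0,0,0],[0,0,-7.9]],[1,[0,0,0],[0,0,-7.9]],[1,[0,0,0],[0,0,-7.9]],[1,[0,0,0],[0,0,-7.9]],[1,[0,0,0],[0,0,-7.9]],[1,[0,0,0],[0,0,-7.9]],[1,[0,0,0],[0,0,-7.9]],[1,[0,0,0],[0,0,-7.9]],[1,[0,0,0],[0,0,-7.6]],[1,[0,0,0],[0,0,0]],[1,[0,0,0],[0,0,0]]]}}

```text
t: 2.5
eef_pos: [523.8, -99.1, 321.1]
ee_rot: [-3.141, -0.0, 1.568]
wrist_force: [-0.5, -0.1, 0.1]
grip_width: 85.4
gripper_force: 0.0
```

```bash
python3 - <<'E'
from h import *
im,p,s=grab('wrist','w1.png');print(s['eef_pos'],s['ee_rot'],s['qpos'],s['t'])
print(blobs(im,(5,170,100),(15,255,255),30)[1][:5])
a,_,_=grab('scene');b,_,_=grab('top')
print(blobs(a,(5,190,120),(15,255,255),8,(110,190,290,350))[1],blobs(b,(5,190,120),(15,255,255),8,(270,125,435,232))[1])
E
```

```text
[523.83791706 -99.05725575 321.05646522] [-3.14112002e+00 -1.82402822e-04  1.56760139e+00] [-3.44362129e-01  2.20415896e-01  1.95580307e-01  1.54646716e+00
  1.37537583e-05  1.22962909e+00] 2.5
[([255.1, 187.4], [247, 128, 17, 115, 1628])]
[([164.7, 225.8], [161, 221, 8, 10, 36])] [([363.2, 219.0], [356, 217, 17, 5, 60]), ([386.7, 219.0], [377, 218, 20, 3, 54])]
```

View pics/w1.png

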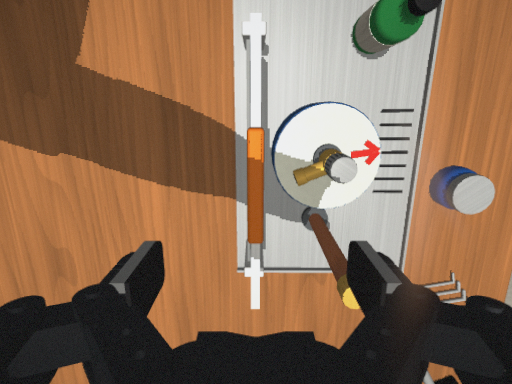

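The wrist view shows the handle centred at (255,186), the head at (341,166), the outlet mouth at about (297,177), the arrow tip at (381,152) and the riser cap at about (350,293).

```bash
python3 - <<'E'
from h import *
im=cv2.imread('pics/w1.png');p=optics.camera_params('wrist');s=telemetry.observe()
# handle height from 100 mm length
for z in (215,220,225,230,235,243): print(z, (onz(p,(256,128),z+8,s)-onz(p,(255,242.5),z+8,s)).round(1), onz(p,(255.5,186),z+8,s).round(1))
m,_=blobs(im,(0,0,190),(180,60,255),50,(268,98,384,212))
m=cv2.morphologyEx(m,cv2.MORPH_OPEN,np.ones((5,5)));c=max(cv2.findContours(m,0,1)[0],key=cv2.contourArea)
e=cv2.fitEllipse(cv2.convexHull(c));print(e,onz(p,e[0],59.5,s))
m,bl=blobs(im,(0,150,120),(4,255,255),20,(330,120,400,180));print(bl[:3]);ys,xs=np.nonzero(m)
P=np.array([onz(p,(x,y),59.5,s)[:2] for x,y in zip(xs,ys)]);mu=P.mean(0);print('arrow cen',mu,'axis',np.linalg.svd(P-mu,full_matrices=0)[2][0])
print('arrow tip',P[P[:,0].argmax()])
print('head',onz(p,(341,166),140,s),'mouth',onz(p,(297,177),98,s))
m,bl=blobs(im,(15,150,60),(30,255,255),20,(280,140,345,200));print(bl[:2]);ys,xs=np.nonzero(m)
P=np.array([onz(p,(x,y),104,s)[:2] for x,y in zip(xs,ys)]);mu=P.mean(0);print('pipe',mu,np.linalg.svd(P-mu,full_matrices=0)[2][0])
E
```

```text
215 [ 1. 96.  0.] [523.4 -93.9 223. ]
220 [ 0.9 94.   0. ] [523.4 -92.6 228. ]
225 [ 0.9 92.   0. ] [523.4 -91.3 233. ]
230 [ 0.9 90.   0. ] [523.4 -90.  238. ]
235 [ 0.9 88.   0. ] [523.4 -88.7 243. ]
243 [ 0.9 84.8  0. ] [523.4 -86.6 251. ]
((341.2791748046875, 128.40286254882812), (59.315696716308594, 134.5738525390625), 76.39132690429688) [634.10463986 -60.01266289  59.5       ]
[([366.9, 152.3], [351, 141, 29, 23, 293])]
arrow cen [669.94937362 -91.08874175] axis [0.98877475 0.14941383]
arrow tip [685.18793626 -85.42061284]
head [614.76521343 -93.64569433 140.        ] mouth [ 574.07193878 -115.23005864   98.        ]
[([311.9, 169.9], [294, 150, 42, 35, 474])]
pipe [ 590.65009742 -105.29412506] [-0.78309663 -0.62190005]
```

Call:
{"name": "play_rows", "arguments": {"increments": [[1,[0,0,0.04],[0,0,0]],[1,[0,0,0.04],[0,0,0]],[1,[0,0,0.04],[0,0,0]],[-1,[0,0,0],[0,0,0]],[-1,[0,0,0],[0,0,0]],[-1,[0,0,0],[0,0,0]],[-1,[0,0,0],[0,0,0]],[-1,[0,0,0],[0,0,0]],[-1,[0,0,0],[0,0,0]],[-1,[0,0,0],[0,0,0]],[-1,[0,0,0],[0,0,0]]], "squeeze": 60}}

```text
t: 3.75
eef_pos: [523.7, -99.3, 201.6]
ee_rot: [-3.142, 0.001, 1.571]
wrist_force: [-5.6, -1.9, 3.1]
grip_width: 12.3
gripper_force: 62.8
```

Call:
{"name": "play_rows", "arguments": {"increments": [[-1,[0,0,0.015],[0,0,0]],[-1,[0,0,0.015],[0,0,0]],[-1,[0,0,0.015],[0,0,0]],[-1,[0,0,0.015],[0,0,0]],[-1,[0,0,0.015],[0,0,0]],[-1,[0,0,0],[0,0,0]],[-1,[0,0,0],[0,0,0]]]}}

```text
t: 4.45
eef_pos: [523.7, -99.3, 125.7]
ee_rot: [-3.14, -0.0, 1.571]
wrist_force: [-1.4, -4.3, -10.2]
grip_width: 12.0
gripper_force: 61.0
```

Call:
{"name": "play_rows", "arguments": {"increments": [[-1,[0,0,0.003],[0,0,0]],[-1,[0,0,0.003],[0,0,0]],[-1,[0,0,0.002],[0,0,0]],[-1,[0,0,0],[0,0,0]]]}}

```text
t: 4.85
eef_pos: [523.7, -99.3, 119.1]
ee_rot: [3.141, 0.001, 1.571]
wrist_force: [-3.8, -3.7, -1.0]
grip_width: 12.2
gripper_force: 62.2
```

```bash
python3 - <<'E'
from h import *
im,p,s=grab('wrist','w2.png');a,_,_=grab('scene');b,_,_=grab('top')
print(s['eef_pos'],s['wrist_force'])
print(blobs(a,(5,190,120),(15,255,255),8,(110,190,290,350))[1],blobs(b,(5,190,120),(15,255,255),8,(270,125,435,245))[1])
E
```

```text
[523.72540482 -99.28739586 119.08088492] [-3.84907908 -3.71876622 -1.01613324]
[([171.1, 237.8], [169, 235, 5, 7, 30])] [([351.5, 218.1], [348, 217, 8, 4, 25]), ([360.7, 218.1], [357, 217, 8, 3, 13])]
```

View pics/w2.png

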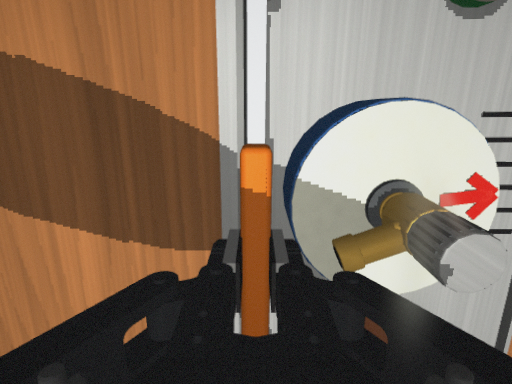

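The grip on the bar holds in the picture (bar at (256,240) between the pads). I'm continuing down in small steps until it bottoms.

Call:
{"name": "play_rows", "arguments": {"increments": [[-1,[0,0,0.003],[0,0,0]],[-1,[0,0,0.003],[0,0,0]],[-1,[0,0,0],[0,0,0]]]}}

```text
t: 5.3
eef_pos: [523.8, -99.3, 115.9]
ee_rot: [3.139, 0.002, 1.571]
wrist_force: [-13.2, -1.0, 27.0]
grip_width: 12.1
gripper_force: 65.9
```

Call:
{"name": "play_rows", "arguments": {"increments": [[-1,[0,0,0.002],[0,0,0]],[-1,[0,0,0.002],[0,0,0]],[-1,[0,0,0],[0,0,0]]]}}

```text
t: 5.6
eef_pos: [524.0, -99.4, 115.7]
ee_rot: [3.135, 0.003, 1.572]
wrist_force: [-27.6, 3.6, 65.1]
grip_width: 12.4
gripper_force: 71.1
```

Call:
{"name": "play_rows", "arguments": {"increments": [[-1,[0,0,-0.007],[0,0,0]],[-1,[0,0,0],[0,0,0]],[1,[0,0,0],[0,0,0]],[1,[0,0,0],[0,0,0]],[1,[0,0,0],[0,0,0]],[1,[0,0,0],[0,0,0]],[1,[0,0,-0.045],[0,0,0]],[1,[0,0,-0.045],[0,0,0]],[1,[0,0,-0.045],[0,0,0]],[1,[0.001,0.048,0],[0,0,0]],[1,[0,0.048,0],[0,0,0]],[1,[0,0,0],[0,0,-8.5]]]}}

```text
t: 6.8
eef_pos: [624.2, -98.1, 247.5]
ee_rot: [-3.141, -0.001, 1.721]
wrist_force: [-1.2, 0.7, -0.6]
grip_width: 85.7
gripper_force: 0.0
```

Call:
{"name": "play_rows", "arguments": {"increments": [[1,[0,0,0],[0,0,-8.5]],[1,[0,0,0],[0,0,-8.5]],[1,[0,0,0],[0,0,-8.5]],[1,[0,0,0],[0,0,-8.5]],[1,[0,0,0],[0,0,-8.5]],[1,[0,0,0],[0,0,-8.5]],[1,[0,0,0],[0,0,-8.5]],[1,[0,0,0],[0,0,-8.5]],[1,[0,0,0],[0,0,-8.5]],[1,[0,0,0],[0,0,-8.5]],[1,[0,0,0],[0,0,-8.5]],[1,[0,0,0],[0,0,-8.5]]]}}

```text
t: 8.0
eef_pos: [620.0, -97.9, 250.1]
ee_rot: [3.141, -0.0, -2.777]
wrist_force: [-0.1, -0.6, 0.4]
grip_width: 85.3
gripper_force: 0.0
```

Call:
{"name": "play_rows", "arguments": {"increments": [[1,[0,0,0],[0,0,-8.5]],[1,[0,0,0],[0,0,0]],[1,[0,0,0],[0,0,0]],[1,[0,0,0],[0,0,0]]]}}

```text
t: 8.4
eef_pos: [620.0, -98.0, 250.2]
ee_rot: [3.141, -0.0, -2.638]
wrist_force: [0.6, -0.5, -0.6]
grip_width: 85.5
gripper_force: 0.0
```

```bash
python3 - <<'E'
from h import *
im,p,s=grab('wrist','w3.png');print(s['eef_pos'],s['ee_rot'],s['qpos'],s['t'])
a,_,_=grab('scene','s3.png');b,_,_=grab('top','t3.png')
print(blobs(a,(5,190,120),(15,255,255),8,(110,190,290,350))[1],blobs(b,(5,190,120),(15,255,255),8,(270,125,435,245))[1])
E
```

```text
[619.97520541 -97.98682595 250.18625861] [ 3.14146415e+00 -2.05400379e-05 -2.63810617e+00] [-2.90376505e-01  3.91875201e-01  2.65097764e-01  1.44412492e+00
  7.54468105e-05 -7.93862986e-01] 8.4
[] [([372.7, 218.1], [362, 217, 22, 3, 54]), ([354.6, 218.2], [348, 217, 13, 3, 19])]
```

View pics/w3.png

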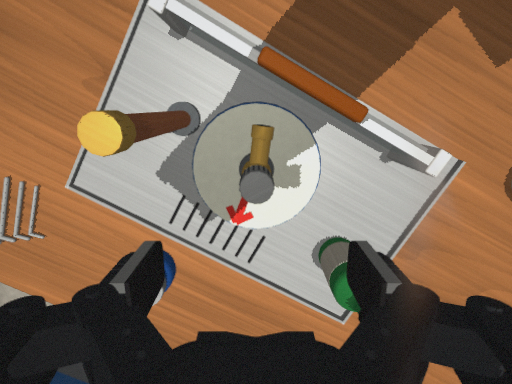

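The wrist view shows the screen down, the head top at (257,184), the outlet mouth at (262,130), the disc centred near (257,165), and the arrow below it with its tip at (238,222).

```bash
python3 - <<'E'
from h import *
im=cv2.imread('pics/w3.png');p=optics.camera_params('wrist');s=telemetry.observe()
h=cv2.cvtColor(im,cv2.COLOR_BGR2HSV)
print('disc',onz(p,(257,165),59.5,s),'head',onz(p,(257,184),140,s))
print(im[184,257],h[184,257],h[145,261])
# disc edge extremes: left/right/top/bottom from picture
for uv in((193,165),(321,165),(257,102),(257,228)): print(onz(p,uv,59.5,s).round(1))
m,bl=blobs(im,(15,100,40),(32,255,255),20,(235,115,290,172));print(bl[:2]);ys,xs=np.nonzero(m)
# pipe width centre per row
for y in range(122,166,4):
    r=xs[ys==y]
    if len(r): c=onz(p,((r.min()+r.max())/2,y),98,s); print(y,r.min(),r.max(),c.round(1),np.degrees(np.arctan2(c[1]+98,c[0]-620)).round(1))
m,bl=blobs(im,(0,130,90),(4,255,255),20,(215,190,275,235));ys,xs=np.nonzero(m)
P=np.array([onz(p,(x,y),59.5,s)[:2] for x,y in zip(xs,ys)]);mu=P.mean(0);d=np.linalg.svd(P-mu,full_matrices=0)[2][0];print('arrow',mu,d)
E
```

```text
disc [613.4244723  -99.61479928  59.5       ] head [614.65705517 -99.46747684 140.        ]
[108 109 110] [ 15   5 110] [ 20 156 150]
[ 647.5 -161.2   59.5]
[579.4 -38.   59.5]
[ 555.4 -131.8   59.5]
[678.6 -63.5  59.5]
[([259.7, 146.2], [242, 125, 32, 47, 828])]
126 252 267 [ 573.6 -119.3   98. ] -155.3
130 252 272 [ 575.6 -115.5   98. ] -158.5
134 251 272 [ 579.1 -114.    98. ] -158.6
138 252 271 [ 582.4 -112.2   98. ] -159.3
142 252 269 [ 586.1 -111.2   98. ] -158.7
146 251 269 [ 589.7 -109.8   98. ] -158.8
150 251 268 [ 593.2 -108.3   98. ] -158.9
154 250 268 [ 596.8 -106.9   98. ] -159.0
158 250 267 [ 600.5 -105.4   98. ] -159.2
162 246 267 [ 604.8 -105.2   98. ] -154.6
arrow [671.89828601 -90.80321714] [0.98226474 0.18749927]
```

Call:
{"name": "play_rows", "arguments": {"increments": [[1,[0.0013,0.0007,0.04],[0,0,0]],[1,[0,0,0.04],[0,0,0]],[1,[0,0,0.03],[0,0,0]],[1,[0,0,0.024],[0,0,0]],[-1,[0,0,0],[0,0,0]],[-1,[0,0,0],[0,0,0]],[-1,[0,0,0],[0,0,0]],[-1,[0,0,0],[0,0,0]],[-1,[0,0,0],[0,0,0]],[-1,[0,0,0],[0,0,0]],[-1,[0,0,0],[0,0,0]],[-1,[0,0,0],[0,0,0]]], "squeeze": 45}}

```text
t: 9.75
eef_pos: [619.1, -97.9, 118.1]
ee_rot: [-3.14, 0.002, -2.635]
wrist_force: [-0.7, 2.1, 5.8]
grip_width: 28.6
gripper_force: 43.9
```

Call:
{"name": "play_rows", "arguments": {"increments": [[-1,[0,0,0.0001],[0,0,8]],[-1,[0,0,0.0001],[0,0,8]],[-1,[0,0,0.0001],[0,0,8]],[-1,[0,0,0.0001],[0,0,8]],[-1,[0,0,0.0001],[0,0,8]],[-1,[0,0,0.0001],[0,0,8]],[-1,[0,0,0.0001],[0,0,8]],[-1,[0,0,0.0001],[0,0,8]],[-1,[0,0,0.0001],[0,0,8]],[-1,[0,0,0.0001],[0,0,8]],[-1,[0,0,0],[0,0,0]],[-1,[0,0,0],[0,0,0]]]}}

```text
t: 10.95
eef_pos: [618.7, -98.2, 117.2]
ee_rot: [3.141, 0.002, 2.252]
wrist_force: [-2.8, 1.0, 7.2]
grip_width: 28.0
gripper_force: 44.0
```

Call:
{"name": "play_rows", "arguments": {"increments": [[-1,[0,0,0.0001],[0,0,8]],[-1,[0,0,0.0001],[0,0,8]],[-1,[0,0,0.0001],[0,0,8]],[-1,[0,0,0.0001],[0,0,8]],[-1,[0,0,0.0001],[0,0,8]],[-1,[0,0,0.0001],[0,0,8]],[-1,[0,0,0.0001],[0,0,8]],[-1,[0,0,0.0001],[0,0,8]],[-1,[0,0,0.0001],[0,0,8]],[-1,[0,0,0.0001],[0,0,8]],[-1,[0,0,0],[0,0,0]],[-1,[0,0,0],[0,0,0]]]}}

```text
t: 12.15
eef_pos: [618.4, -97.7, 116.3]
ee_rot: [3.14, -0.001, 0.856]
wrist_force: [-4.7, 2.3, 8.6]
grip_width: 28.4
gripper_force: 44.2
```

Call:
{"name": "play_rows", "arguments": {"increments": [[-1,[0,0,0.0001],[0,0,7]],[-1,[0,0,0.0001],[0,0,7]],[-1,[0,0,0.0001],[0,0,6]],[-1,[0,0,0],[0,0,0]],[-1,[0,0,0],[0,0,0]],[-1,[0,0,0],[0,0,0]]]}}

```text
t: 12.75
eef_pos: [618.5, -97.6, 116.0]
ee_rot: [3.141, -0.002, 0.507]
wrist_force: [-3.2, 2.8, 9.0]
grip_width: 28.7
gripper_force: 44.3
```

```bash
python3 - <<'E'
from h import *
im,p,s=grab('wrist','w4.png');print(s['eef_pos'],s['ee_rot'],s['qpos'],s['t'])
E
```

```text
[618.50837455 -97.60122714 115.99651705] [ 3.14095672e+00 -1.70038838e-03  5.06872224e-01] [-2.90789129e-01  4.37223069e-01 -7.17863826e-03  1.12475194e+00
  7.72882650e-04  2.34393248e+00] 12.75
```

View pics/w4.png

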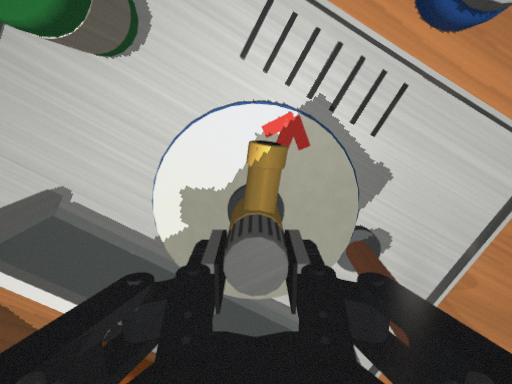

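The picture shows the pipe from (257,225) to its mouth at (267,148), with the arrow tip at (297,113) and barb ends at about (265,131) and (306,149). A small turn is left.

```bash
cat > ang.py <<'E'
from h import *
import sys
def run(f,s,boxp,boxa,zp=98):
    im=cv2.imread('pics/'+f);p=optics.camera_params('wrist')
    m,bl=blobs(im,(0,140,90),(4,255,255),20,boxa);c=max(cv2.findContours(m,0,1)[0],key=cv2.contourArea)
    tri_=cv2.minEnclosingTriangle(c)[1].reshape(-1,2);print('arrow tri',tri_.round(1).tolist())
    h=cv2.convexHull(c).reshape(-1,2);W=np.array([onz(p,x,59.5,s)[:2] for x in h.astype(float)]);ax=s['eef_pos'][:2]
    r=np.hypot(*(W-ax).T)
    a=np.degrees(np.arctan2(*(W-ax).T[::-1]));i=r.argmax();print('tip',h[i],W[i].round(1),'ang',a[i].round(2),'barb angs',a.min().round(2),a.max().round(2),'mid',((a.min()+a.max())/2).round(2))
    m,bl=blobs(im,(13,100,40),(32,255,255),20,boxp);C=[]
    for y in range(boxp[1],boxp[3],3):
        x=np.nonzero(m[y])[0]
        if len(x)>10: C.append([(x.min()+x.max())/2,y])
    P=np.array([onz(p,u,zp,s)[:2] for u in C]);v=cv2.fitLine(P.astype(np.float32),cv2.DIST_HUBER,0,.01,.01).ravel();v=v[:2]*np.sign(v[0])
    print('pipe dir',np.degrees(np.arctan2(v[1],v[0])).round(2),'by axis',np.degrees(np.arctan2(P[:,1]-ax[1],P[:,0]-ax[0])).round(1).tolist())
E
python3 - <<'E'
from ang import *
s=telemetry.observe();run('w4.png',s,(235,158,300,208),(250,105,320,160))
E
```

```text
arrow tri [[296.3999938964844, 107.80000305175781], [248.89999389648438, 133.0], [312.70001220703125, 154.1999969482422]]
tip [290 112] [685. -86.] ang 9.94 barb angs -10.0 24.32 mid 7.16
pipe dir 19.61 by axis [20.8, 20.9, 19.7, 19.7, 20.9, 20.5, 20.5, 20.6, 20.6, 20.6, 20.6, 20.7, 20.0, 20.0, 22.6, 25.7, 26.4]
```

Call:
{"name": "play_rows", "arguments": {"increments": [[-1,[0,0,0.0001],[0,0,5]],[-1,[0,0,0],[0,0,5]],[-1,[0,0,0],[0,0,0]],[-1,[0,0,0],[0,0,0]],[-1,[0,0,0],[0,0,0]]]}}

```text
t: 13.3
eef_pos: [618.6, -97.6, 115.9]
ee_rot: [3.141, -0.002, 0.332]
wrist_force: [-3.9, 2.4, 9.0]
grip_width: 28.3
gripper_force: 44.3
```

```bash
python3 - <<'E'
from ang import *
im,p,s=grab('wrist','w5.png');print(s['ee_rot'])
run('w5.png',s,(235,158,300,208),(230,95,320,160))
cv2.imwrite('pics/w5c.png',cv2.resize(im[90:250,180:360],(720,600) if 0 else (675,600),interpolation=2))
E
```

```text
[ 3.14128617e+00 -1.92570070e-03  3.32363209e-01]
arrow tri [[302.8999938964844, 147.10000610351562], [277.3999938964844, 102.4000015258789], [235.10000610351562, 134.89999389648438]]
tip [272 108] [684.7 -86.2] ang 9.72 barb angs -9.72 24.17 mid 7.23
pipe dir 9.61 by axis [10.6, 10.7, 9.5, 9.5, 10.7, 10.3, 10.3, 10.3, 10.3, 10.3, 10.3, 10.4, 9.7, 9.6, 12.1, 15.2, 15.8]
```

View pics/w5c.png

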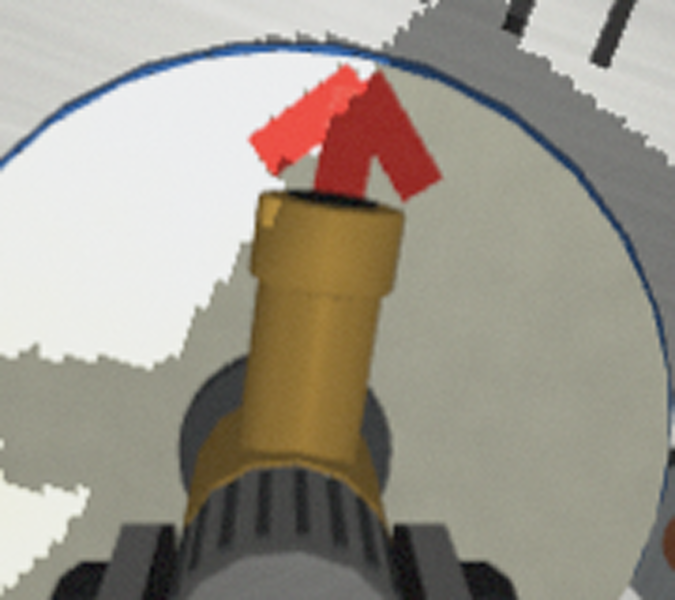

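The crop shows the pipe and the arrow nearly in line: arrow tip at (367,70), barb corners (250,140), (275,175) and (440,178), (405,200), and shaft centre (341,190). I need a finer angle comparison.

```bash
python3 - <<'E'
from ang import *
s=telemetry.observe();im=cv2.imread('pics/w5.png');p=optics.camera_params('wrist')
w=lambda c,z=59.5: onz(p,(180+c[0]/3.75-.4,90+c[1]/3.75-.4),z,s)[:2]
A=lambda v: np.degrees(np.arctan2(v[1],v[0])).round(2)
tip=w((367,70));l1,l2,r1,r2=map(w,((250,140),(275,175),(440,178),(405,200)));sh=w((341,190))
print('tip-sh',A(tip-sh),'tip-barbmid',A(tip-(l1+r1)/2),A(tip-(l2+r2)/2))
for a,b in((l1,r1),(l2,r2)): d=a-b; print('perp',A(np.array([d[1],-d[0]])))
# disc centre by edge points on blue/white boundary fitted as circle on plane
E=[(0,167),(100,93),(200,55),(300,48),(400,66),(500,118),(600,210),(650,300),(668,380)]
P=np.array([w(e,59) for e in E]);M=np.c_[2*P,np.ones(len(P))];x=np.linalg.lstsq(M,(P**2).sum(1),rcond=None)[0];c=x[:2];print('disc c',c,'r',np.sqrt(x[2]+c@c),'tcp',s['eef_pos'][:2])
print('arrow from disc c: tip',A(tip-c),'shaft',A(sh-c),'mid',A((l1+r1+l2+r2)/4-c),'| from tcp',A(tip-s['eef_pos'][:2]))
# pipe edges
for z in(96,98,100):
  m=[(w(a,z)+w(b,z))/2 for a,b in(((262,285),(377,290)),((244,440),(360,450)),((258,215),(400,225)))];print(z,'pipe',A(m[0]-m[1]),A(m[2]-m[1]))
E
```

```text
tip-sh 7.45 tip-barbmid 5.99 6.8
perp 7.92
perp 8.26
disc c [617.58938026 -98.00106689] r 70.44376974689678 tcp [618.55188202 -97.58961251]
arrow from disc c: tip 7.08 shaft 6.92 mid 7.29 | from tcp 6.84
96 pipe 13.28 12.78
98 pipe 13.28 12.78
100 pipe 13.28 12.78
```

```bash
python3 - <<'E'
from ang import *
s=telemetry.observe();im=cv2.imread('pics/w5.png');p=optics.camera_params('wrist')
A=lambda v: np.degrees(np.arctan2(v[1],v[0])).round(2)
m,_=blobs(im,(13,90,30),(32,255,255),20,(235,135,300,215))
L=[];Rr=[]
for y in range(170,206):
    x=np.nonzero(m[y])[0]
    if len(x)>10: L.append((x.min()-.5,y));Rr.append((x.max()+.5,y))
print(L[::6],Rr[::6])
# each edge of the pipe is a silhouette plane through the camera centre; pipe axis is parallel to both -> cross of plane normals
def plane(E):
    D=np.array([ray(p,e,s)[1] for e in E]);return np.linalg.svd(D)[2][2]
d=np.cross(plane(L),plane(Rr));d*=np.sign(d[0]);d/=np.linalg.norm(d);print('silhouette dir',d.round(3),A(d))
for z in(95,98,101):
    for c in((617.6,-98),(618.5,-97.6)): print(z,'mouth',A(onz(p,(268.3,144),z,s)[:2]-c), 'band', A(onz(p,(265.3,166.7),z,s)[:2]-c))
E
```

```text
[(np.float64(247.5), 170), (np.float64(246.5), 176), (np.float64(246.5), 182), (np.float64(245.5), 188), (np.float64(244.5), 194), (np.float64(240.5), 200)] [(np.float64(280.5), 170), (np.float64(279.5), 176), (np.float64(278.5), 182), (np.float64(277.5), 188), (np.float64(277.5), 194), (np.float64(276.5), 200)]
silhouette dir [ 0.408 -0.01  -0.913] -1.39
95 mouth 10.65 band 10.17
95 mouth 10.38 band 9.8
98 mouth 10.86 band 10.45
98 mouth 10.59 band 10.09
101 mouth 11.06 band 10.73
101 mouth 10.8 band 10.38
```

Call:
{"name": "play_rows", "arguments": {"increments": [[-1,[0,0,0],[0,0,1.5]],[-1,[0,0,0],[0,0,1.3]],[-1,[0,0,0],[0,0,0]],[-1,[0,0,0],[0,0,0]],[-1,[0,0,0],[0,0,0]],[-0.4,[0,0,0],[0,0,0]],[1,[0,0,0],[0,0,0]],[1,[0,0,0],[0,0,0]],[1,[0,0,0],[0,0,0]],[1,[0,0,0],[0,0,0]]]}}

```text
t: 14.35
eef_pos: [618.5, -98.2, 113.9]
ee_rot: [3.141, -0.0, 0.283]
wrist_force: [0.0, 0.1, 0.3]
grip_width: 84.1
gripper_force: 0.0
```

Call:
{"name": "play_rows", "arguments": {"increments": [[1,[0,0,-0.04],[0,0,0]],[1,[0,0,-0.045],[0,0,0]],[1,[0,0,-0.045],[0,0,0]],[1,[0,0,-0.01],[0,0,0]],[1,[0,0,0],[0,0,0]],[1,[0,0,0],[0,0,0]]]}}

```text
t: 14.95
eef_pos: [618.2, -98.0, 252.5]
ee_rot: [-3.141, 0.001, 0.283]
wrist_force: [-0.5, -0.1, 0.0]
grip_width: 85.7
gripper_force: 0.0
```

```bash
python3 - <<'E'
from ang import *
im,p,s=grab('wrist','w6.png');print(s['ee_rot'],s['eef_pos'])
o=[]
for z in (59.5,98,140): 
    # project axis point for reference
    from scipy.optimize import least_squares
    u=least_squares(lambda u: onz(p,u,z,s)[:2]-np.array([618,-97.8]),[256,190]).x; o.append(u.round(1).tolist())
print(o)
x,y=map(int,o[0]);cv2.imwrite('pics/w6c.png',cv2.resize(im[y-70:y+50,x-75:x+75],(750,600),interpolation=2));print(x,y)
E
```

```text
[-3.14076281e+00  1.34170299e-03  2.83413268e-01] [618.15906704 -97.99648932 252.51042308]
[[254.8, 168.6], [254.7, 176.3], [254.6, 187.3]]
254 168
```

View pics/w6c.png

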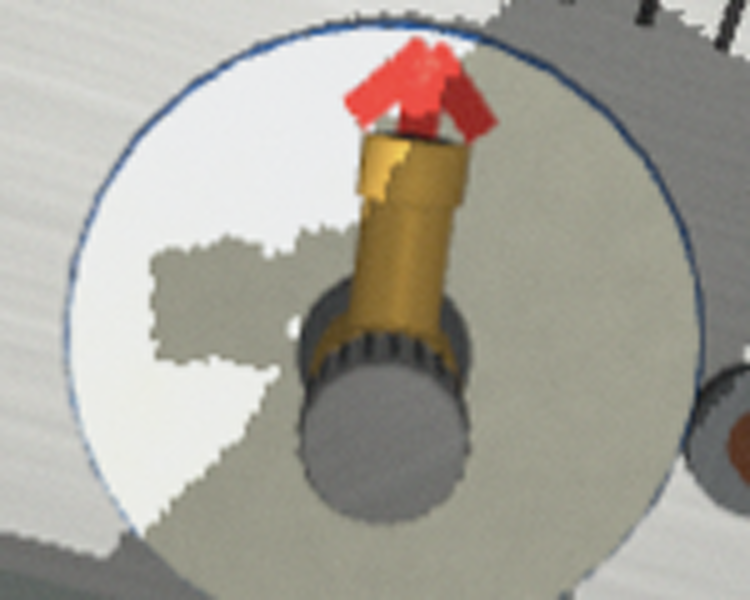

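The crop shows the arrow tip at (427,38) and shaft (418,122), the mouth centred at (416,141), the disc between x=68 and 703, and the head centred at (384,442). The pipe and arrow are almost in line; I'll check the numbers.

```bash
python3 - <<'E'
from ang import *
s=telemetry.observe();p=optics.camera_params('wrist')
A=lambda v: np.degrees(np.arctan2(v[1],v[0])).round(2)
w=lambda c,z: onz(p,(179+c[0]/5-.4,98+c[1]/5-.4),z,s)[:2]
E=[(68,330),(80,240),(130,140),(250,55),(385,22),(500,45),(620,135),(685,240),(703,340),(690,440),(600,570)]
P=np.array([w(e,59) for e in E]);x=np.linalg.lstsq(np.c_[2*P,np.ones(len(P))],(P**2).sum(1),rcond=None)[0];c=x[:2];hd=w((384,442),138)
print('disc',c,np.sqrt(x[2]+c@c),'head',hd)
tip=w((427,38),59.5);l,r=w((346,100),59.5),w((498,123),59.5);d=l-r
for q in(c,hd): print('arrow tip',A(tip-q),'shaft',A(w((418,122),59.5)-q),'perp',A((d[1],-d[0])),'mouth',A(w((416,141),98)-q),'band',A(w((410,203),98)-q))
a,b=(w((356,205),98)+w((464,205),98))/2,(w((350,320),98)+w((445,325),98))/2;print('pipe',A(a-b))
E
```

```text
disc [617.24227502 -98.28851162] 70.88606763956756 head [618.55470863 -98.14925633]
arrow tip 8.59 shaft 8.02 perp 7.86 mouth 9.07 band 8.51
arrow tip 8.64 shaft 8.07 perp 7.86 mouth 9.16 band 8.6
pipe 10.38
```

The outlet is within about 1° of the arrow and not past it. Next is back to the handle.

Call:
{"name": "play_rows", "arguments": {"increments": [[1,[0,0,0],[0,0,-8.2]],[1,[0,0,0],[0,0,-8.2]],[1,[0,0,0],[0,0,-8.2]],[1,[0,0,0],[0,0,-8.2]],[1,[0,0,0],[0,0,-8.2]],[1,[0,0,0],[0,0,-8.2]],[1,[0,0,0],[0,0,-8.2]],[1,[0,0,0],[0,0,-8.2]],[1,[0,0,0],[0,0,-8.2]],[1,[0,-0.047,0],[0,0,0]],[1,[0,-0.047,0],[0,0,0]],[1,[0,0,0],[0,0,0]]]}}

```text
t: 16.2
eef_pos: [518.8, -97.0, 252.1]
ee_rot: [-3.136, -0.002, 1.571]
wrist_force: [-0.3, 0.5, 0.9]
grip_width: 85.3
gripper_force: 0.0
```

Call:
{"name": "play_rows", "arguments": {"increments": [[1,[0,0,0.04],[0,0,0]],[1,[0,0,0.04],[0,0,0]],[1,[0,0,0.04],[0,0,0]],[1,[0,0,0.02],[0,0,0]],[1,[0,0,0],[0,0,0]],[-1,[0,0,0],[0,0,0]],[-1,[0,0,0],[0,0,0]],[-1,[0,0,0],[0,0,0]],[-1,[0,0,0],[0,0,0]],[-1,[0,0,0],[0,0,0]],[-1,[0,0,0],[0,0,0]],[-1,[0,0,0],[0,0,0]]], "squeeze": 70}}

```text
t: 17.4
eef_pos: [523.7, -98.2, 114.1]
ee_rot: [-3.141, 0.0, 1.571]
wrist_force: [-5.6, -1.5, 2.3]
grip_width: 12.2
gripper_force: 72.7
```

Lift 120 mm, the last part gently.

Call:
{"name": "play_rows", "arguments": {"increments": [[-1,[0,0,-0.01],[0,0,0]],[-1,[0,0,-0.015],[0,0,0]],[-1,[0,0,-0.015],[0,0,0]],[-1,[0,0,-0.015],[0,0,0]],[-1,[0,0,-0.015],[0,0,0]],[-1,[0,0,-0.015],[0,0,0]],[-1,[0,0,-0.015],[0,0,0]],[-1,[0,0,-0.01],[0,0,0]],[-1,[0,0,-0.005],[0,0,0]],[-1,[0,0,0],[0,0,0]],[-1,[0,0,0],[0,0,0]]]}}

```text
t: 18.5
eef_pos: [523.7, -98.2, 229.7]
ee_rot: [-3.141, 0.001, 1.571]
wrist_force: [-7.4, -1.2, 0.9]
grip_width: 12.2
gripper_force: 72.4
```

Call:
{"name": "play_rows", "arguments": {"increments": [[-1,[0,0,-0.003],[0,0,0]],[-1,[0,0,-0.003],[0,0,0]],[-1,[0,0,0],[0,0,0]]]}}

```text
t: 18.8
eef_pos: [523.6, -98.1, 233.5]
ee_rot: [-3.138, -0.001, 1.571]
wrist_force: [-3.7, -3.8, -18.9]
grip_width: 12.2
gripper_force: 72.8
```

Call:
{"name": "play_rows", "arguments": {"increments": [[-1,[0,0,-0.002],[0,0,0]],[-1,[0,0,-0.002],[0,0,0]],[-1,[0,0,0],[0,0,0]]]}}

```text
t: 19.1
eef_pos: [523.4, -98.1, 233.8]
ee_rot: [-3.133, -0.003, 1.571]
wrist_force: [6.0, -6.2, -48.9]
grip_width: 11.9
gripper_force: 70.4
```

Call:
{"name": "play_rows", "arguments": {"increments": [[-1,[0,0,0.003],[0,0,0]],[-1,[0,0,0],[0,0,0]],[1,[0,0,0],[0,0,0]],[1,[0,0,0],[0,0,0]],[1,[0,0,0],[0,0,0]],[1,[0,0,0],[0,0,0]],[1,[0,0,-0.045],[0,0,0]],[1,[0,0,-0.045],[0,0,0]],[1,[-0.04,-0.03,0],[0,0,0]],[1,[-0.04,-0.03,0],[0,0,0]],[1,[0,0,0],[0,0,0]],[1,[0,0,0],[0,0,0]]]}}

```text
t: 20.3
eef_pos: [464.1, -179.0, 326.7]
ee_rot: [3.14, 0.001, 1.569]
wrist_force: [-0.7, 0.3, 0.2]
grip_width: 85.8
gripper_force: 0.0
```

```bash
python3 - <<'E'
from h import *
im,p,s=grab('wrist','w7.png');a,pa,_=grab('scene','s7.png');b,pb,_=grab('top','t7.png');print(s['eef_pos'],s['t'],s['wrist_force'])
bl=blobs(im,(5,170,100),(15,255,255),30)[1][:3];print(bl)
x,y,w,h,_=bl[0][1]
for z in(235,243,250): print(z,(onz(p,(x,y),z+8,s)-onz(p,(x,y+h),z+8,s))[1].round(1))
cv2.imwrite('pics/f.png',np.hstack([cv2.resize(im,(440,330)),cv2.resize(a[200:340,110:260],(354,330),interpolation=2)]))
E
```

```text
[ 464.08592834 -178.97793929  326.73412968] 20.3 [-0.67227255  0.26151465  0.20425   ]
[([341.4, 70.6], [325, 1, 35, 157, 2018])]
235 102.1
243 98.5
250 95.3
```

View pics/f.png

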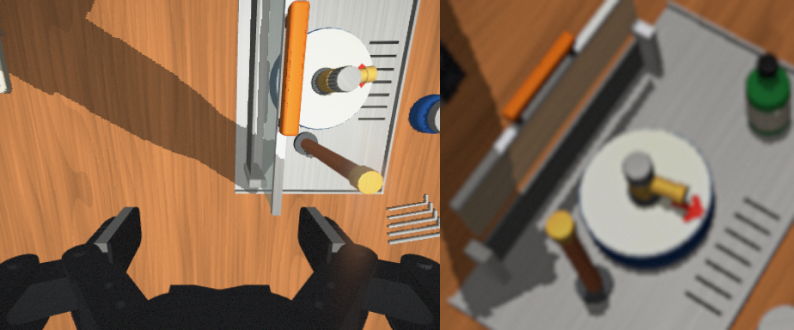

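The screen is at the top (handle at about 243 mm), the outlet lies along the arrow, and the bottle, tin and riser stand as before.

```bash
python3 -c "
from cell import ticket;print(ticket.finish_job())"
```

```text
the job is handed in; nothing more can be done
None
```

I handed the job in at about 20 s: the screen was slid fully down, the elbow screwed clockwise to within about 1° of the arrow without passing it, and the screen raised back to its top stop; the bottle, tin and mug were not touched.

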